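Snap the carrying handle into the cookie tray and pull-test it

TASK

Take the red-gripped carrying handle from the wooden rack, push its pin straight down into the grey sprung socket at the centre of the cookie tray until it snaps in and its flange sits flat on the socket, pressing with no more than 25 N. Then prove that it holds: without letting it out, pull it straight up with slowly rising force until the pull reaches about 12 N (never above 16 N), keep that pull for half a second, and ease it back down flat. Let go and leave the handle standing home in the socket, with the cookies, the other tools and everything else left where they were.

Things in the scene. Friction and masses are not known exactly. Their poses are not given: they have to be found in the camera images.
- handle: Loose carrying handle, 90 g, standing pin down in a rack hole. Origin: tip of the pin; z up. White pin: cone from 6 mm diameter at the tip to a 16 mm barb at 14-16 mm, flat shoulder, 9 mm neck, 16 mm boss to 36 mm; flange 36 mm diameter at 36-40 mm; stem 14 mm diameter to 58 mm; red grip at 58-86 mm, 18 mm along x, 60 mm along y. Pin and socket are round: any yaw fits.
- handle_flange (a point): Centre of the underside of the handle's flange, 36 mm above the tip of the pin; axes as the handle.
- handle_grip (a point): Centre of the red grip block (18 mm along the handle's x, 60 mm along its y, 28 mm high), 72 mm above the tip of the pin; axes as the handle.
- tray: Round white cookie tray, 260 mm diameter, 8 mm thick, fixed to the table; origin under its centre. A square white housing, 62 mm wide and 40 mm high, stands at its centre and carries the grey sprung socket.
- socket_mouth (a point): Centre of the top face of the grey square sprung socket (44 by 44 mm, about 58 mm above the table, 18 mm above its housing). Hole 19 mm diameter, 3 mm chamfer, over 42 mm deep. Hidden catches yield to the barb (6 to 14 N), then close over its shoulder and do not let go. They have hidden play, different every time: once in, the handle rises freely 0.5 to 9 mm before they take the pull.
- hub (a joint): Vertical sprung travel of the grey socket in m, 0 at rest, positive when pulled up, negative when pressed down; about 1 mm for each 8 N either way (1.5 mm up at a 12 N pull), stops at 9 mm.
- rack: Wooden rack fixed to the table, 64 mm (its x) by 236 mm (its y), 45 mm high; origin under its centre. Three holes of 24 mm diameter, 38 mm deep, 75 mm apart along its y; the flanges of the handle and tools rest on its top.
- tool_green: Bystander: modelling tool with a green ball top (28 mm diameter), in another hole of the rack, 82 mm long overall; origin at its lower end.
- tool_cream: Bystander: modelling tool with a yellow ball top, like the green one, in the remaining hole of the rack; origin at its lower end.
- cookie_green: Bystander: green-iced gingerbread cookie, 70 mm wide, 8 mm thick, lying on the tray; origin under its centre.
- cookie_red: Bystander: red-iced gingerbread cookie, 65 mm wide, 8 mm thick, lying on the tray; origin under its centre.
- sprinkles: Bystander: small jar with a white cap, 42 mm diameter, 60 mm high; origin under its centre.
- colour_pot: Bystander: white pot with a green cap, 48 mm diameter, 50 mm high; origin under its centre.
- saucer: Bystander: white saucer, 120 mm diameter, 20 mm high; origin under its centre.
- cutter: Bystander: copper ring cookie cutter, 68 mm diameter, 25 mm high; origin under its centre.
Mind the look-alikes: they are no part of the job. What is shaped like the handle but purple is not meant.

How it is judged:
On the way, in this order (a step that is already met when the one before it is completed fails the run):
1. the handle is pressed home: its flange within 2 mm of the socket face, upright (z of handle_flange in the frame of socket_mouth between -0.003 and 0.002 m and horizontal distance between handle_flange and socket_mouth below 0.004 m and angle between handle's own z axis and vertical below 0.12 rad), for 0.2 s.
2. the handle is pulled up with at least 9 N (socket raised 1.1 mm or more) while still caught in the socket (z of handle_flange in the frame of socket_mouth between -0.003 and 0.012 m and horizontal distance between handle_flange and socket_mouth below 0.004 m and angle between handle's own z axis and vertical below 0.12 rad and value of joint hub above 0.0011 m), for 0.3 s.
At the end, for the whole second after the job is handed in: The handle stands upright (within 7 degrees) and still in the socket, centred within 4 mm, its flange within 3 mm of the socket face, the socket back at rest within 0.7 mm, nothing held (z of handle_flange in the frame of socket_mouth between -0.003 and 0.003 m and horizontal distance between handle_flange and socket_mouth below 0.004 m and angle between handle's own z axis and vertical below 0.12 rad and value of joint hub between -0.0007 and 0.0007 m and linear speed of handle below 0.02 m/s); the robot touches nothing.
It fails at once if the socket is pulled up with more than 17 N (raised over 2.15 mm) (value of joint hub above 0.00215 m).
It fails at once if the socket is pressed down with more than 28 N (sunk over 3.5 mm) (value of joint hub below -0.0035 m).
It fails at once if a cookie, tool, jar, pot, saucer or cutter is moved more than 30 mm (distance of any of tool_green, tool_cream, cookie_green, cookie_red, sprinkles, colour_pot, saucer, cutter from where it was at the start of the episode above 0.03 m).
It also fails if it takes over 72 s, if anything falls off the work surface, if the arm or the gripper's body presses on something with over 40 N, if the wrist force passes 120 N, or if a joint passes its speed limit or range.

ROBOT

A 6-joint arm with a two-finger parallel gripper is mounted at the origin on the work surface. World frame = base frame: x ahead of the robot, y to its left, z up, the work surface at z = 0. Lengths are in m, angles in rad, forces in N, time in s.
With the tool pointing down it reaches from about 0.35 to 0.775 m from the base axis. Payload 5.5 kg.
Tool frame: the origin (TCP) lies between the finger pads; the fingertips stand 17 mm ahead of it and the grasp point (between the pads) lies 2 mm behind it (env.finger_overhang is the distance from the TCP to the fingertips, in m); z points along the fingers, y is the line along which they close (so a half turn about z gives the same grasp; the last joint's range is limited). The gripper opens to 85 mm and grips with 20 to 120 N. Pads are 22 mm wide; open, the fingers measure 114 mm over their backs; the gripper's body (76 mm by 85 mm) begins 54 mm behind the grasp point. The pads swing forward as they close: fully open they stand 13 mm farther back than shut.
Start: joints at [1.168, 0.313, 0.046, 1.304, 0, 1.431], TCP at [0.149, 0.555, 0.248] pointing down, gripper open.
Joint ranges: [-2.76, 2.76], [-0.86, 1.69], [-1.03, 1.26], [-2.2, 2.34], [-1.47, 1.5], [-3.14, 3.14]. Speed limits (rad/s): [2.57, 2.57, 3.14, 3.14, 3.14, 3.14].

INTERFACE

Orientations are given as a unit quaternion [w, x, y, z].
In Python, from workcell import env gives the robot as it stands. The module is installed in compiled form; this text tells all that it offers.
- The arm moves only by the shell command python3 -m pendant 'ROWS' [FORCE]. ROWS is JSON, a list of rows, each a list of 5 numbers: the gripper's target within -1 to 1 (fully open at 1, half-way at 0, shut at -1), then the shift along the tool's x, y, z in m, then the turn about the tool's z in rad. A call has 1 to 8 rows; each row shifts and turns the commanded pose from where the row before left it, along the tool's axes as they then stand; what a row does not reach is not made up. A row lasts 1/8 s, in which the tool goes at most 62.5 mm and 10.7 degrees, less where a joint would pass 70% of its speed; a pose out of reach is approached as far as the arm can. A call with a gripper value outside its range is refused whole. The fingers move at their own pace and stop on an object; FORCE is the grip in N (left out, the last holds). Time passes only in rows, so rows that do not move let the fingers close. It gives the time, the measured TCP pose, the force, the opening and the grip force at its end, in the units of the state.
- env.get_state(): the state, without advancing time (a new reading comes with each control period).
- env.read_camera(name): name is "scene" or "top" or "wrist"; returns the picture (480x640x3 uint8, red, green, blue); there is no depth.
- env.calibration(name): a dict with "K" (3x3 intrinsics, pixels), "T" (4x4, takes a point from camera to world coordinates); the wrist camera has in their place "tool_from_camera" (4x4, takes a point from camera to tool coordinates, whose origin is the TCP and whose axes are the flange's). Camera axes: x right, y down, z forward; pixel columns grow to the right and rows downward; lengths in m; the calibration is good to about 2 mm. The wrist camera is an equidistant fisheye: a pixel r from the principal point sees the ray r / f radians off the axis. A picture is of the moment at which its call begins: read the wrist's pose just before it. calibration takes no time and is no camera call.
- env.hand_in(): hands the job in; it is judged then, once.
Trained networks look in the newest picture that a camera, given by its name, has taken for a name from the list of things; names that differ only in an ending like _2 or _b are one class to them, and where a whole thing is asked for, a point or a joint stands for the part that bears it (a point fixed in the world has none). Each returns a list of dicts, best first, with "score" (0 to 1); they miss things now and then, are a little off and sometimes report something else, mostly with a low value. They report only what shows in the picture. A call takes as long as a camera call. They do not tell look-alikes from the thing itself.
- env.recognise(camera, label): "centre" ([column, row] in pixels, amid what is visible of it).
The state is a dict: "clock": time; "joint_pos": joint angles; "qvel": joint speeds; "tau": joint torques, N m; "tcp_pos": TCP position; "orientation": TCP orientation; "wrist_force": force on the tool from outside, world axes, zero at the start; "ft_torque": the same for the moment, N m; "finger_gap": finger opening in m; "grip_force": force on a finger pad.
Only numpy, scipy, OpenCV 4.12 (cv2) and the standard library are available. Lean on these libraries where they do the work, as an engineer would, in place of code of your own. Each camera call takes 0.05 s, during which the arm holds its last target. There are 200 camera calls.

## Working session

There is one attempt and no reset: what is moved stays moved. The work goes in short steps, Python scripts to look and compute and a shell command to move; the robot and the scene stay as the last step left them, time stands still between calls to the robot, and variables do not carry over. Pictures are saved under pics/ and viewed, at most 10 in all, crops included, and the job is handed in when it is done.

```bash
mkdir -p pics; cat > h.py <<'E'
from workcell import env
import numpy as np, cv2
from scipy.spatial.transform import Rotation as R
def save(im,n): cv2.imwrite('pics/'+n,cv2.cvtColor(im,cv2.COLOR_RGB2BGR))
def ray(cam,uv,st=None):
    c=env.calibration(cam);K=np.array(c['K']) if 'K' in c else None
    if 'T' in c:
        T=np.array(c['T']);d=np.linalg.solve(K,[uv[0],uv[1],1.])
    return T[:3,3],T[:3,:3]@d
def atz(cam,uv,z):
    o,d=ray(cam,uv);return o+d*(z-o[2])/d[2]
def proj(cam,p):
    c=env.calibration(cam);T=np.linalg.inv(c['T']);q=T[:3,:3]@p+T[:3,3];q=np.array(c['K'])@q;return q[:2]/q[2]
E
python3 - <<'E'
from h import *
a=env.read_camera('scene');b=env.read_camera('top')
save(a,'scene.png');save(b,'top.png')
print(env.get_state())
for n in('scene','top','wrist'):print(n,env.calibration(n))
for n in('handle','socket_mouth','tray','rack','handle_grip'):
  for c in('scene','top'):print(n,c,env.recognise(c,n))
E
```

```text
{'clock': 0.1, 'joint_pos': array([ 1.16842787e+00,  3.13913589e-01,  4.51081144e-02,  1.30362336e+00,
       -1.05978898e-05,  1.43119632e+00]), 'qvel': array([-0.00077804, -0.00084074,  0.00455155,  0.00174394, -0.00019772,
        0.00110044]), 'tau': array([ 2.94449666e-03, -4.81719196e+01,  2.99247015e+01,  1.26293715e-02,
       -1.05346355e-04, -5.95094853e-07]), 'tcp_pos': array([0.14920108, 0.55485955, 0.24751105]), 'orientation': array([-2.13388948e-04,  1.31006514e-01,  9.91381171e-01, -7.87884688e-04]), 'wrist_force': array([ 0.09895273,  0.51558738, -0.51203757]), 'ft_torque': array([-0.00768   , -0.00212825,  0.00437503]), 'grip_force': 0.0, 'finger_gap': 0.0854635619382295}
scene {'K': array([[444.8180099 ,   0.        , 314.71778864],
       [  0.        , 444.8180099 , 246.59837474],
       [  0.        ,   0.        ,   1.        ]]), 'T': array([[ 0.55036477,  0.47911716, -0.68377289,  1.2057601 ],
       [ 0.83471591, -0.29744805,  0.46343716, -0.35221634],
       [ 0.01865378, -0.8258156 , -0.56363164,  0.60764307],
       [ 0.        ,  0.        ,  0.        , 
[... 1173 characters left out ...]
.0, 266.4], 'score': 0.7}, {'centre': [288.7, 178.4], 'score': 0.55}, {'centre': [481.3, 260.7], 'score': 0.18}]
socket_mouth scene [{'centre': [355.7, 243.1], 'score': 0.84}, {'centre': [148.7, 296.2], 'score': 0.5}]
socket_mouth top [{'centre': [275.5, 256.0], 'score': 0.67}]
tray scene [{'centre': [352.4, 262.2], 'score': 0.74}]
tray top [{'centre': [273.3, 257.2], 'score': 0.79}]
rack scene [{'centre': [148.7, 321.2], 'score': 0.9}]
rack top [{'centre': [447.7, 272.1], 'score': 0.76}]
handle_grip scene [{'centre': [150.8, 299.2], 'score': 0.81}]
handle_grip top [{'centre': [455.1, 269.7], 'score': 0.57}, {'centre': [161.2, 277.6], 'score': 0.32}, {'centre': [428.2, 199.3], 'score': 0.2}]
```

View pics/scene.png

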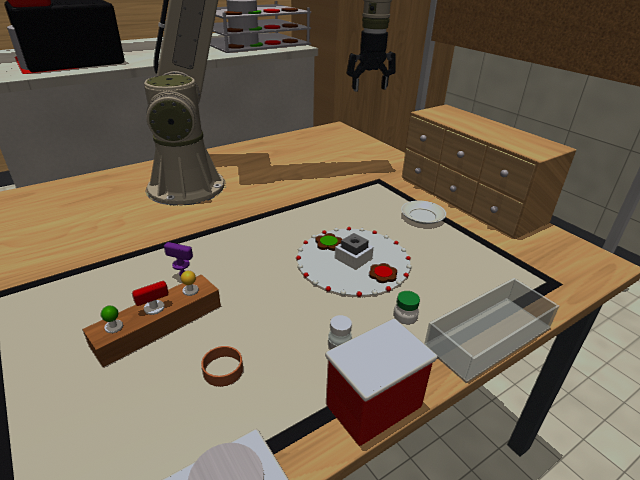

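View pics/top.png

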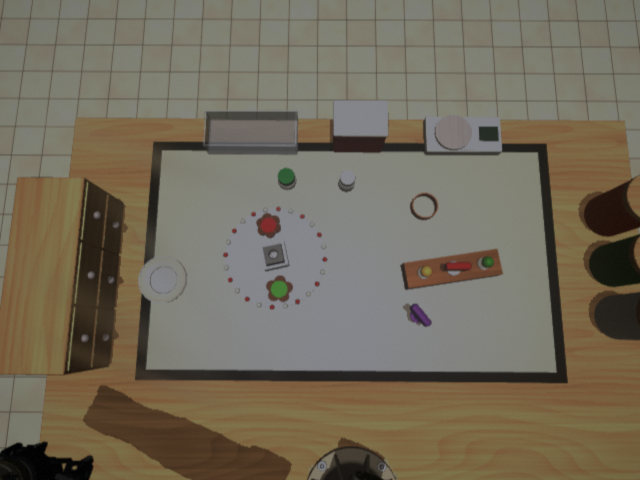

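The red handle stands in the middle rack hole, at scene (150,293) and top (457,267). The purple look-alike stands outside the rack, at scene (180,253) and top (418,315). The red one in the rack fits the description. I'll confirm it in a crop.

```bash
python3 - <<'E'
from h import *
b=cv2.cvtColor(cv2.imread('pics/top.png'),cv2.COLOR_BGR2RGB);a=cv2.cvtColor(cv2.imread('pics/scene.png'),cv2.COLOR_BGR2RGB)
t=cv2.resize(b[235:335,395:515],(480,400),interpolation=cv2.INTER_CUBIC)
s=cv2.resize(b[225:285,245:305],(300,300),interpolation=cv2.INTER_CUBIC)
c=np.zeros((400,790,3),np.uint8);c[:,:480]=t;c[:300,485:785]=s;save(c,'crop.png')
h=b[235:300,400:510].astype(int)
m=((h[...,0]>120)&(h[...,1]<60)&(h[...,2]<60)).astype(np.uint8)
y,x=np.nonzero(m);P=np.c_[x+400,y+235].astype(np.float32)
r=cv2.minAreaRect(P);print(len(P),r,P.mean(0))
bx=cv2.boxPoints(r);W=[atz('top',q,.09)[:2] for q in bx];print(np.round(W,4))
print('grip',atz('top',P.mean(0),.088),atz('top',r[0],.088))
# rack corners long edges
for n,p,z in(('handle grip scene',[150.8,294],.085),('sock',[355,242],.058)):print(n,atz('scene',p,z))
print('sock top',atz('top',[275.5,256],.058),'hole',atz('top',[273.5,254.5],.058))
print('yellow',atz('top',[426,271],.09),'green',atz('top',[488,262],.09))
E
```

```text
83 ((458.5, 265.5), (3.0, 21.0), 90.0) [458.7711  265.55423]
[[ 0.5368 -0.2282]
 [ 0.5371 -0.278 ]
 [ 0.5299 -0.2776]
 [ 0.5296 -0.2279]]
grip [ 0.53351323 -0.25412211  0.088     ] [ 0.53363925 -0.25348524  0.088     ]
handle grip scene [ 0.54261974 -0.25368709  0.085     ]
sock [0.57121812 0.18620118 0.058     ]
sock top [0.55853951 0.18463256 0.058     ] hole [0.56223106 0.18962568 0.058     ]
yellow [ 0.51981015 -0.17540662  0.09      ] green [ 0.54214823 -0.32327013  0.09      ]
```

View pics/crop.png

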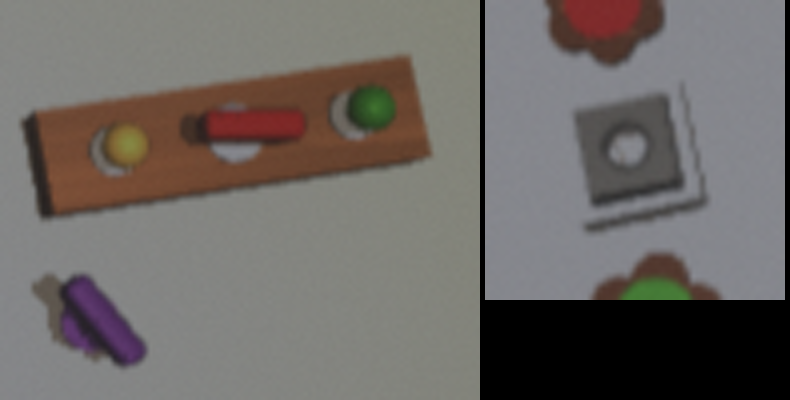

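The crop confirms it: the red-gripped handle is in the middle hole between the yellow and green tools, and the purple one stands outside the rack. The socket hole is at top (273.4,254.6). I'll pass over the socket first so the wrist camera can look at it.

```bash
python3 -m pendant '[[1,-0.054,-0.027,0,0],[1,-0.054,-0.027,0,0],[1,-0.054,-0.027,0,0],[1,-0.054,-0.027,0,0],[1,-0.054,-0.027,0,0],[1,-0.054,-0.027,0,0],[1,-0.054,-0.027,0,0],[1,0,0,0,0]]'
cat >> h.py <<'E'
def wray(uv,st):
    c=env.calibration('wrist');K=np.array(c['K']);T=np.array(c['tool_from_camera'])
    d=(np.array(uv)-K[:2,2])/K[0,0];r=np.linalg.norm(d)+1e-9
    v=np.r_[d/r*np.sin(r),np.cos(r)]
    q=st['orientation'];A=R.from_quat([q[1],q[2],q[3],q[0]]).as_matrix()
    return st['tcp_pos']+A@T[:3,3],A@T[:3,:3]@v
def watz(uv,st,z):
    o,d=wray(uv,st);return o+d*(z-o[2])/d[2]
def totool(dw,st):
    q=st['orientation'];A=R.from_quat([q[1],q[2],q[3],q[0]]).as_matrix();return A.T@np.array(dw)
def wproj(p,st):
    c=env.calibration('wrist');K=np.array(c['K']);T=np.array(c['tool_from_camera'])
    v=T[:3,:3].T@(totool(np.array(p)-st['tcp_pos'],st)-T[:3,3])
    a=np.arctan2(np.hypot(v[0],v[1]),v[2]);return K[:2,2]+K[0,0]*a*v[:2]/np.hypot(v[0],v[1])
E
python3 - <<'E'
from h import *
st=env.get_state();im=env.read_camera('wrist');save(im,'w1.png')
print(st['tcp_pos'],st['orientation'],st['joint_pos'])
for r in env.recognise('wrist','socket_mouth'):print(r,watz(r['centre'],st,.058))
print(wproj([.562,.19,.058],st))
E
```

```text
clock: 1.6
tcp_pos: [0.4684, 0.2717, 0.248]
orientation: [0.001, 0.134, 0.991, -0.0]
wrist_force: [-1.3, 0.9, -0.4]
finger_gap: 0.0852
grip_force: 0.0
[0.4684112  0.27171631 0.24804172] [ 5.00640216e-04  1.34203118e-01  9.90953717e-01 -6.23248673e-05] [ 3.77684840e-01  2.47472594e-01 -4.33677497e-02  1.27914435e+00
 -5.99453224e-04  6.46903154e-01]
{'centre': [260.8, 329.0], 'score': 0.58} [0.56060003 0.19436464 0.058     ]
[257.09315201 331.1035307 ]
```

View pics/w1.png

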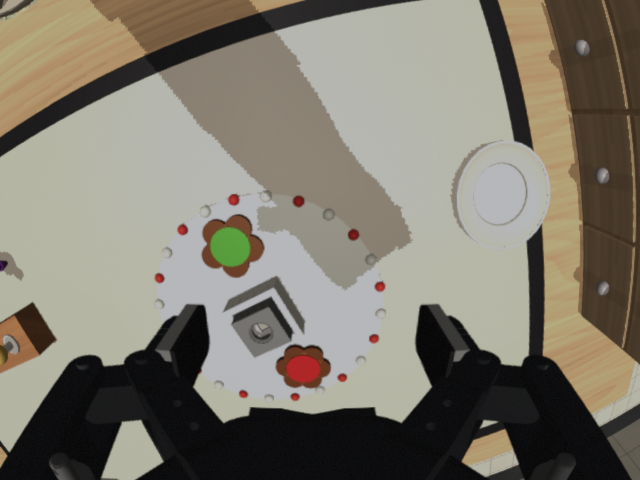

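The hole shows at wrist (261,330), which puts it at about (0.561, 0.193). Next is the handle, turning on the way.

```bash
python3 -m pendant '[[1,-0.016,-0.058,0,0.16],[1,-0.025,-0.055,0,0.16],[1,-0.033,-0.05,0,0.16],[1,-0.041,-0.044,0,0.16],[1,-0.047,-0.037,0,0.16],[1,-0.053,-0.029,0,0.16],[1,-0.057,-0.02,0,0.16],[1,0,0,0,0]]'
python3 - <<'E'
from h import *
st=env.get_state();im=env.read_camera('wrist');save(im,'w2.png')
A=st['orientation'];print(st['tcp_pos'],A,st['joint_pos'])
for r in env.recognise('wrist','handle_grip'):print(r,watz(r['centre'],st,.085))
print(wproj([.537,-.254,.09],st))
E
```

```text
clock: 2.7
tcp_pos: [0.4676, -0.1488, 0.2483]
orientation: [0.0, 0.639, 0.769, -0.0]
wrist_force: [-0.1, -0.3, -0.0]
finger_gap: 0.0852
grip_force: 0.0
[ 0.46761596 -0.14884704  0.24827975] [ 3.81228625e-04  6.39279370e-01  7.68974473e-01 -4.47276115e-05] [-4.71772294e-01  1.49610071e-01 -1.65200004e-01  1.25526215e+00
 -2.54985359e-04  9.15349276e-01]
{'centre': [358.5, 336.6], 'score': 0.76} [ 0.52736073 -0.24158522  0.085     ]
{'centre': [253.9, 224.9], 'score': 0.68} [ 0.42100089 -0.15604008  0.085     ]
{'centre': [606.8, 14.5], 'score': 0.23} [0.71106922 0.12083851 0.085     ]
[366.0457834  352.16851811]
```

View pics/w2.png

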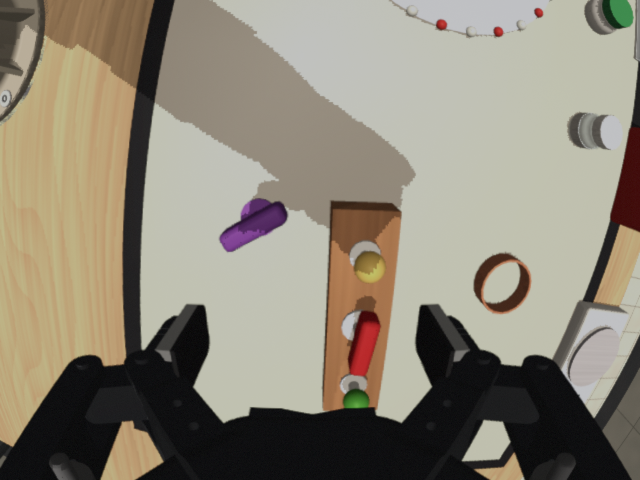

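The red grip lies around wrist (364,344) with its flange at (353,326), and the purple look-alike is at (254,226). I'll fit the grip's position and yaw.

```bash
cat >> h.py <<'E'
def grip(im,st,z):
    h=im.astype(int);m=((h[...,0]>110)&(h[...,1]<60)&(h[...,2]<60)).astype(np.uint8)
    n,l,s,c=cv2.connectedComponentsWithStats(m)
    o=[]
    for i in range(1,n):
        if s[i,4]<150: continue
        y,x=np.nonzero(l==i)
        W=np.array([watz((a,b),st,z)[:2] for a,b in zip(x,y)])
        if np.hypot(*(W.mean(0)-[.535,-.25]))>.08: continue
        r=cv2.minAreaRect((W*1000).astype(np.float32));V=np.linalg.svd(W-W.mean(0),full_matrices=False)[2][0]
        o.append((c[i],s[i,4],W.mean(0),r,np.degrees(np.arctan2(V[1],V[0]))))
    return o
E
python3 - <<'E'
from h import *
st=env.get_state();im=env.read_camera('wrist')
print(grip(im,st,.088)); print(watz((353,326),st,.049))
E
```

```text
[(array([363.35576923, 351.63995726]), np.int32(936), array([ 0.53506156, -0.25146405]), ((535.1511840820312, -252.34512329101562), (17.313085556030273, 58.83845520019531), 0.0813872218132019), np.float64(-89.22589257839356))]
[ 0.52804427 -0.24692086  0.049     ]
```

```bash
python3 -m pendant '[[1,0,0,0,0.175],[1,-0.035,0.023,0.03,0],[1,-0.035,0.022,0.03,0],[1,-0.034,0.022,0.02,0],[1,0,0,0,0],[1,0,0,0,0]]'
python3 - <<'E'
from h import *
st=env.get_state();im=env.read_camera('wrist');save(im,'w3.png')
print(st['tcp_pos'],st['orientation'])
g=grip(im,st,.09);print(g)
for x in g: print(totool([*(x[2]-st['tcp_pos'][:2]),0],st),totool([*(np.array(x[3][0])/1e3-st['tcp_pos'][:2]),0],st))
E
```

```text
clock: 3.6
tcp_pos: [0.536, -0.2475, 0.1684]
orientation: [-0.001, 0.701, 0.713, 0.0]
wrist_force: [-0.4, -0.0, 0.3]
finger_gap: 0.0854
grip_force: 0.0
[ 0.53597759 -0.24745397  0.16837962] [-6.62973589e-04  7.01402041e-01  7.12765551e-01  7.95418647e-05]
[(array([309.98966853, 267.59362893]), np.int32(2323), array([ 0.53452208, -0.25084461]), ((534.4839477539062, -251.671142578125), (17.074708938598633, 57.28720474243164), 0.9952006340026855), np.float64(-89.81904548219794))]
[-3.36681186e-03 -1.50981540e-03 -2.32465039e-06] [-4.19262273e-03 -1.56122064e-03 -3.15528243e-06]
```

View pics/w3.png

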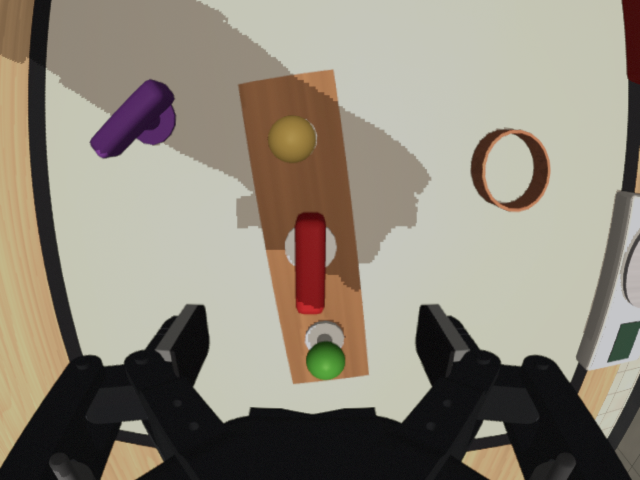

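The view is now centred: red grip at (310,263), aligned with the image's vertical, with clear space where the fingers will descend. I'll go down and grip.

```bash
python3 -m pendant '[[1,-0.004,-0.0015,0.03,0],[1,0,0,0.03,0],[1,0,0,0.018,0],[1,0,0,0.01,0],[1,0,0,0,0]]' && python3 -m pendant '[[-1,0,0,0,0],[-1,0,0,0,0],[-1,0,0,0,0],[-1,0,0,0,0],[-1,0,0,0,0],[-1,0,0,0,0]]' 70
```

```text
clock: 4.28
tcp_pos: [0.5344, -0.2529, 0.0807]
orientation: [-0.0, 0.702, 0.712, 0.0]
wrist_force: [0.8, 0.3, 1.4]
finger_gap: 0.0854
grip_force: 0.0
clock: 5.03
tcp_pos: [0.5348, -0.2541, 0.0807]
orientation: [0.001, 0.703, 0.712, 0.0]
wrist_force: [1.4, 0.0, 3.4]
finger_gap: 0.0169
grip_force: 68.8
```

```bash
python3 -m pendant '[[-1,0,0,-0.01,0],[-1,0,0,-0.025,0],[-1,0,0,-0.04,0],[-1,0,0,-0.04,0],[-1,0,0,-0.02,0],[-1,0,0,0,0]]' && python3 -m pendant '[[-1,0.03,0.002,0,0],[-1,0.05,0.003,0,0],[-1,0.06,0.003,0,0],[-1,0.06,0.003,0,0],[-1,0.06,0.003,0,0],[-1,0.06,0.003,0,0],[-1,0.05,0.003,0,0],[-1,0,0,0,0]]'
python3 - <<'E'
from h import *
st=env.get_state();im=env.read_camera('scene');w=env.read_camera('wrist')
print(st['tcp_pos'],st['orientation'],st['grip_force'])
save(w,'w4.png');save(cv2.resize(im[130:330,150:420],(800,592)),'s4.png')
h=w.astype(int)
print(wproj([.561,.192,.058],st))
E
```

```text
clock: 5.78
tcp_pos: [0.5352, -0.2543, 0.2172]
orientation: [0.002, 0.702, 0.712, 0.0]
wrist_force: [0.5, -0.2, -1.7]
finger_gap: 0.0171
grip_force: 68.3
clock: 6.78
tcp_pos: [0.5483, 0.1197, 0.2135]
orientation: [-0.001, 0.701, 0.714, -0.001]
wrist_force: [-0.9, -0.5, -1.5]
finger_gap: 0.0169
grip_force: 68.3
[0.54828401 0.11973407 0.21350556] [-0.00123754  0.70050437  0.71364648 -0.0008895 ] 68.34980249404907
[332.07315105 136.04847492]
```

View pics/w4.png

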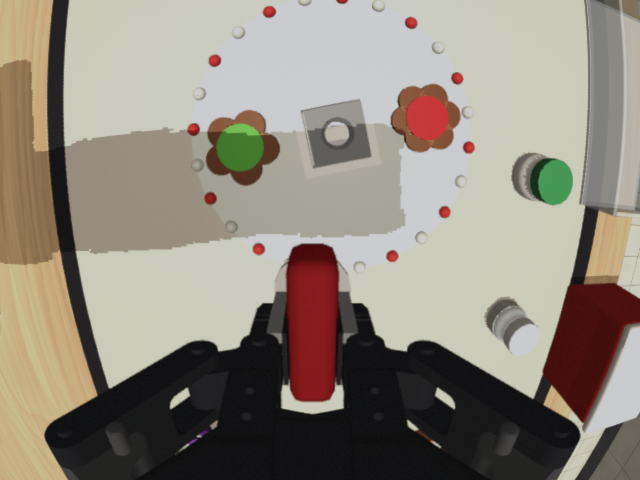

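The hole shows at wrist (337,133.5), with the socket face corners at (302,110), (361,100), (371,158) and (313,168). The grip spans columns 288–338 and rows 245–400. Now I'll measure the grip and hole offsets.

```bash
python3 - <<'E'
from h import *
st=env.get_state();w=cv2.cvtColor(cv2.imread('pics/w4.png'),cv2.COLOR_BGR2RGB).astype(int)
t=env.read_camera('top');save(t,'t4.png')
# socket
c=np.array([watz(p,st,.058) for p in [(302,110),(361,100),(371,158),(313,168)]]);print('sock',c.mean(0),np.linalg.norm(np.diff(c,axis=0),axis=1),watz((337,133.5),st,.058))
m=(w[...,0]>70)&(w[...,1]<40)&(w[...,2]<40);m[:235]=0;m[:,:270]=0;m[:,350:]=0
y,x=np.nonzero(m);print(x.min(),x.max(),y.min(),y.max())
tp=st['tcp_pos']
for r in (y.max(),):
    xs=x[y>=r-1];p=watz((xs.mean(),r+.5),st,tp[2]+.0143);print('-y end',totool(p-tp,st))
r=y.min();xs=x[y<=r+1];p=watz((xs.mean(),r),st,tp[2]-.0137);print('+y end',totool(p-tp,st))
for r in (300,340,380):
    xs=x[y==r];a=[totool(watz((q,r),st,tp[2]+.0143)-tp,st) for q in(xs.min(),xs.max()+1)];print(r,a[0],a[1])
h=t.astype(int);m=(h[...,0]>110)&(h[...,1]<70)&(h[...,2]<70)
y,x=np.nonzero(m[225:300,250:360]);print('top red',len(x));
n,l,s,cc=cv2.connectedComponentsWithStats(m[215:330,230:370].astype(np.uint8))
for i in range(1,n):
    if s[i,4]>15:print(s[i],cc[i]+[230,215],atz('top',cc[i]+[230,215],tp[2]+.0143)-tp)
E
```

```text
sock [0.56540149 0.19064704 0.058     ] [0.04462715 0.0447302  0.04462832] [0.56543569 0.19085608 0.058     ]
287 337 245 400
-y end [-2.30925902e-02 -3.51117542e-05 -1.42881457e-02]
+y end [0.03082186 0.0002369  0.01368366]
300 [ 0.02045813 -0.00840463 -0.01428859] [ 0.02050322  0.0084162  -0.01433249]
340 [ 0.00489774 -0.00813146 -0.01428134] [ 0.00494859  0.00818949 -0.01432395]
380 [-0.01290609 -0.00827161 -0.01427187] [-0.01284594  0.00838534 -0.01431535]
top red 0
```

View pics/s4.png

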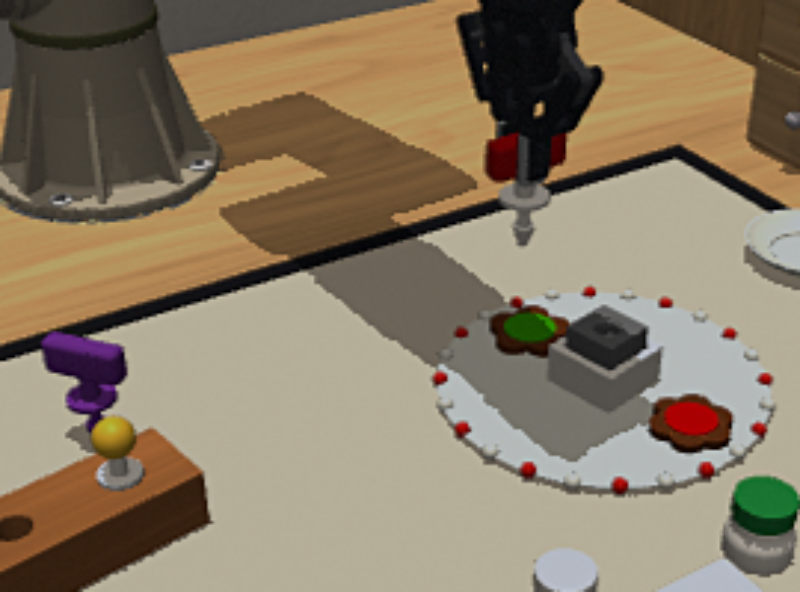

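The scene crop shows the handle hanging upright, its tip at crop (523,240), with the other tools undisturbed. I'll move closer and short of the socket, then measure again.

```bash
python3 -m pendant '[[-1,0.01,0.008,0.02,0],[-1,0.01,0.007,0.03,0],[-1,0,0,0.02,0],[-1,0,0,0,0],[-1,0,0,0,0]]'
python3 - <<'E'
from h import *
st=env.get_state();w=env.read_camera('wrist');s=env.read_camera('scene')
print(st['tcp_pos'],st['orientation'])
save(w,'w5.png');save(s,'s5.png')
p=wproj([.5645,.191,.058],st);print(p)
u,v=[int(q) for q in p];u0=u-60;v0=max(v-60,0);print('w crop origin',u0,v0)
a=cv2.resize(w[v0:v0+120,u0:u0+120],(400,400),interpolation=cv2.INTER_CUBIC)
b=cv2.resize(s[190:270,310:390],(400,400),interpolation=cv2.INTER_CUBIC)
save(np.hstack([a,b]),'c5.png')
E
```

```text
clock: 7.55
tcp_pos: [0.5648, 0.1355, 0.1459]
orientation: [0.0, 0.703, 0.711, 0.0]
wrist_force: [0.8, -0.7, -0.3]
finger_gap: 0.0169
grip_force: 68.4
[0.56478139 0.13553967 0.14590863] [1.66505473e-04 7.03098063e-01 7.11092856e-01 1.90391581e-04]
[313.10738181 165.35355464]
w crop origin 253 105
```

View pics/c5.png

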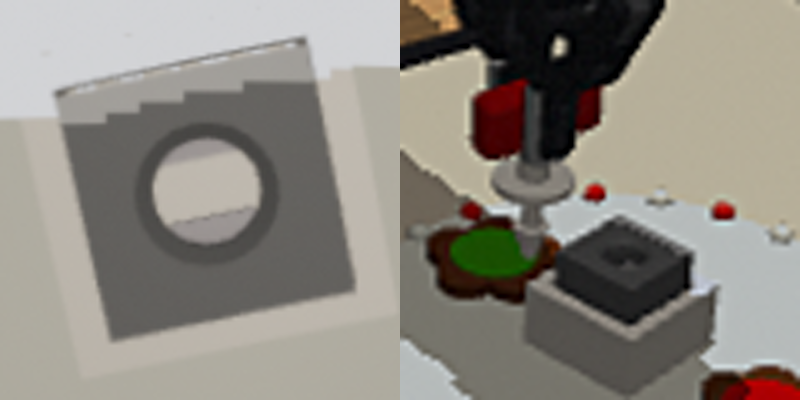

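The hole's ring centre is at wrist (314.8,163). In the scene view the pin tip is at (335,241.6) and the hole at (355.4,241.2).

```bash
python3 - <<'E'
from h import *
st=env.get_state();tp=st['tcp_pos']
for p in [(314.8,162.9),(253+206.7*.3,105+190*.3)]:
    q=watz(p,st,.058);print('wrist hole',q,totool(q-tp,st))
tip=atz('scene',(335,241.2),tp[2]-.0707);hole=atz('scene',(355.4,241.2),.058)
print(tip,hole,'tip->hole',totool((hole-tip),st), 'tip-tcp',totool(tip-tp,st))
E
```

```text
wrist hole [0.56598395 0.19289738 0.058     ] [0.05682459 0.00126878 0.08854177]
wrist hole [0.56609677 0.19341939 0.058     ] [0.05734522 0.00138782 0.08854215]
[0.56644025 0.13375603 0.07582428] [0.56912595 0.18894678 0.058     ] tip->hole [0.05515008 0.00330888 0.01784534] tip-tcp [-0.00231336  0.00105444  0.0707017 ]
```

```bash
python3 -m pendant '[[-1,0.02,0.001,0,0],[-1,0.02,0.0008,0,0],[-1,0.0145,0,0,0],[-1,0,0,0,0],[-1,0,0,0,0],[-1,0,0,0,0]]'; python3 - <<'E'
from h import *
st=env.get_state();tp=st['tcp_pos'];print(tp)
save(cv2.resize(env.read_camera('scene')[190:270,310:390],(600,600),interpolation=cv2.INTER_CUBIC),'c6.png')
E
```

```text
clock: 8.4
tcp_pos: [0.5654, 0.1907, 0.1452]
orientation: [-0.0, 0.703, 0.712, -0.0]
wrist_force: [-0.4, 0.1, -1.6]
finger_gap: 0.0169
grip_force: 68.4
[0.56543025 0.19073114 0.14522973]
```

View pics/c6.png

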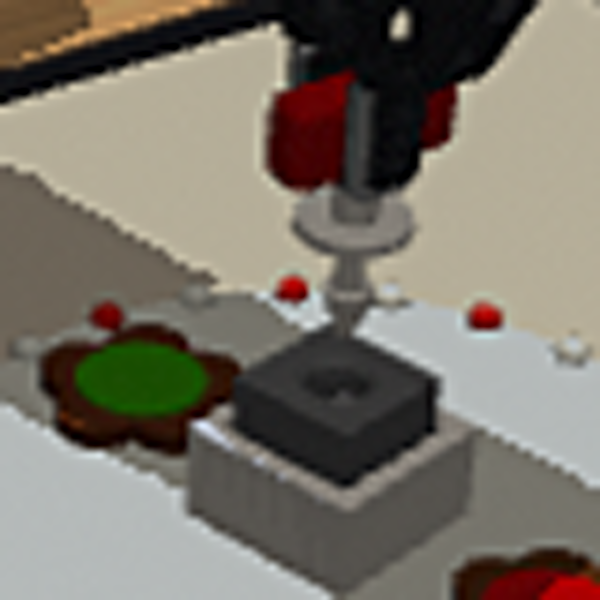

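The tip is at scene (356,234.7), just above the hole at (355.3,241.1).

```bash
python3 - <<'E'
from h import *
st=env.get_state();tp=st['tcp_pos']
tip=atz('scene',(356,234.7),tp[2]-.0707);hole=atz('scene',(355.3,241.1),.058)
print('tip->hole',totool(hole-tip,st))
E
```

```text
tip->hole [-0.0007742   0.00034988  0.01658828]
```

Aligned to within 1 mm. Descending in stages.

```bash
python3 -m pendant '[[-1,0,0,0.012,0],[-1,0,0,0.012,0],[-1,0,0,0.006,0],[-1,0,0,0,0],[-1,0,0,0,0]]'
```

```text
clock: 9.07
tcp_pos: [0.5656, 0.1912, 0.1155]
orientation: [0.0, 0.702, 0.712, 0.0]
wrist_force: [0.2, 0.5, -0.9]
finger_gap: 0.0169
grip_force: 68.3
```

```bash
python3 -m pendant '[[-1,0,0,0.003,0],[-1,0,0,0.003,0],[-1,0,0,0,0]]';python3 -m pendant '[[-1,0,0,0.002,0],[-1,0,0,0.002,0],[-1,0,0,0,0]]'; python3 -m pendant '[[-1,0,0,0.002,0],[-1,0,0,0.001,0],[-1,0,0,0,0]]'
```

```text
clock: 9.45
tcp_pos: [0.5656, 0.191, 0.1092]
orientation: [0.0, 0.703, 0.712, -0.0]
wrist_force: [0.1, -1.3, -1.2]
finger_gap: 0.017
grip_force: 68.4
clock: 9.82
tcp_pos: [0.5658, 0.1909, 0.1054]
orientation: [0.0, 0.703, 0.712, 0.0]
wrist_force: [2.0, -1.5, 0.0]
finger_gap: 0.0174
grip_force: 68.6
clock: 10.2
tcp_pos: [0.5658, 0.191, 0.1024]
orientation: [0.0, 0.703, 0.712, 0.0]
wrist_force: [2.1, -3.5, 1.9]
finger_gap: 0.0172
grip_force: 68.8
```

Slight side load, so I'll trim toward it and continue.

```bash
python3 -m pendant '[[-1,-0.001,0.0005,0,0],[-1,0,0,0.001,0],[-1,0,0,0,0]]';python3 -m pendant '[[-1,0,0,0.001,0],[-1,0,0,0.001,0],[-1,0,0,0,0]]'
```

```text
clock: 10.58
tcp_pos: [0.566, 0.1903, 0.1013]
orientation: [-0.0, 0.702, 0.712, 0.0]
wrist_force: [1.4, -1.4, 2.5]
finger_gap: 0.0168
grip_force: 68.8
clock: 10.95
tcp_pos: [0.5661, 0.1903, 0.0995]
orientation: [-0.0, 0.702, 0.712, 0.0]
wrist_force: [-0.4, -1.1, 3.7]
finger_gap: 0.017
grip_force: 69.2
```

```bash
python3 -m pendant '[[-1,0,0,0.001,0],[-1,0,0,0.001,0],[-1,0,0,0,0]]';python3 -m pendant '[[-1,0,0,0.001,0],[-1,0,0,0.001,0],[-1,0,0,0,0]]'
```

```text
clock: 11.32
tcp_pos: [0.5662, 0.1903, 0.0976]
orientation: [0.0, 0.702, 0.712, 0.0]
wrist_force: [0.6, -1.6, 5.0]
finger_gap: 0.0168
grip_force: 69.4
clock: 11.7
tcp_pos: [0.5662, 0.1903, 0.095]
orientation: [-0.0, 0.702, 0.712, 0.0]
wrist_force: [2.6, -1.4, -1.3]
finger_gap: 0.0171
grip_force: 68.5
```

The force dropped, so it snapped in. Now I'll seat the flange.

```bash
python3 -m pendant '[[-1,0,0,0.001,0],[-1,0,0,0,0]]';python3 -m pendant '[[-1,0,0,0.001,0],[-1,0,0,0,0]]'
```

```text
clock: 11.95
tcp_pos: [0.5652, 0.1902, 0.0936]
orientation: [-0.001, 0.702, 0.712, -0.001]
wrist_force: [0.3, -0.3, -0.4]
finger_gap: 0.0171
grip_force: 68.6
clock: 12.2
tcp_pos: [0.5653, 0.1903, 0.0932]
orientation: [-0.001, 0.702, 0.712, -0.0]
wrist_force: [-3.1, -0.1, 1.7]
finger_gap: 0.0172
grip_force: 68.9
```

```bash
python3 -m pendant '[[-1,0,0,0.0007,0],[-1,0,0,0,0]]';python3 -m pendant '[[-1,0,0,0.0007,0],[-1,0,0,0,0]]'
```

```text
clock: 12.45
tcp_pos: [0.5654, 0.1902, 0.0928]
orientation: [-0.0, 0.702, 0.712, -0.0]
wrist_force: [-3.6, -0.3, 3.7]
finger_gap: 0.017
grip_force: 69.3
clock: 12.7
tcp_pos: [0.5654, 0.1902, 0.0925]
orientation: [-0.0, 0.702, 0.712, -0.0]
wrist_force: [-4.1, -0.0, 6.6]
finger_gap: 0.0172
grip_force: 69.7
```

```bash
python3 -m pendant '[[-1,0,0,0.001,0],[-1,0,0,0,0],[-1,0,0,0,0],[-1,0,0,0,0]]'
```

```text
clock: 13.2
tcp_pos: [0.5654, 0.1902, 0.0921]
orientation: [-0.0, 0.702, 0.712, 0.0]
wrist_force: [-5.9, -1.5, 9.3]
finger_gap: 0.0168
grip_force: 70.1
```

Seated with about 9 N. Now the slow pull up.

```bash
python3 -m pendant '[[-1,0,0,-0.0015,0],[-1,0,0,-0.0015,0],[-1,0,0,0,0],[-1,0,0,0,0]]';python3 -m pendant '[[-1,0,0,-0.0008,0],[-1,0,0,0,0]]';python3 -m pendant '[[-1,0,0,-0.0008,0],[-1,0,0,0,0]]'
```

```text
clock: 13.7
tcp_pos: [0.5663, 0.1901, 0.0936]
orientation: [0.0, 0.703, 0.712, 0.0]
wrist_force: [1.5, 0.0, -0.3]
finger_gap: 0.017
grip_force: 68.5
clock: 13.95
tcp_pos: [0.5659, 0.1901, 0.0945]
orientation: [-0.0, 0.703, 0.712, -0.0]
wrist_force: [-0.1, -0.1, -2.5]
finger_gap: 0.017
grip_force: 68.3
clock: 14.2
tcp_pos: [0.5659, 0.1901, 0.095]
orientation: [-0.0, 0.703, 0.712, -0.0]
wrist_force: [0.6, -0.1, -6.2]
finger_gap: 0.017
grip_force: 68.3
```

```bash
python3 -m pendant '[[-1,0,0,-0.0005,0],[-1,0,0,0,0]]';python3 -m pendant '[[-1,0,0,-0.0005,0],[-1,0,0,0,0]]'
```

```text
clock: 14.45
tcp_pos: [0.5658, 0.1901, 0.0954]
orientation: [-0.0, 0.703, 0.712, -0.0]
wrist_force: [2.3, -0.0, -8.6]
finger_gap: 0.0172
grip_force: 68.3
clock: 14.7
tcp_pos: [0.5658, 0.1901, 0.0959]
orientation: [-0.0, 0.703, 0.712, -0.0]
wrist_force: [1.9, 1.5, -12.1]
finger_gap: 0.0174
grip_force: 68.4
```

```bash
python3 -m pendant '[[-1,0,0,-0.0002,0],[-1,0,0,0,0],[-1,0,0,0,0]]'; python3 -m pendant '[[-1,0,0,0,0],[-1,0,0,0,0],[-1,0,0,0,0]]'
```

```text
clock: 15.08
tcp_pos: [0.5657, 0.1901, 0.0963]
orientation: [-0.0, 0.703, 0.712, -0.0]
wrist_force: [3.2, 0.1, -14.3]
finger_gap: 0.017
grip_force: 68.4
clock: 15.45
tcp_pos: [0.5658, 0.1901, 0.0965]
orientation: [-0.0, 0.703, 0.712, -0.0]
wrist_force: [2.4, 0.2, -14.6]
finger_gap: 0.0169
grip_force: 68.5
```

The pull has been held at about 13 N for over 0.5 s. Easing down.

```bash
python3 -m pendant '[[-1,0,0,0.0005,0],[-1,0,0,0.0005,0],[-1,0,0,0.0005,0],[-1,0,0,0.0005,0],[-1,0,0,0.0005,0],[-1,0,0,0.0005,0],[-1,0,0,0,0]]';python3 -m pendant '[[-1,0,0,0.0006,0],[-1,0,0,0.0006,0],[-1,0,0,0,0]]'
```

```text
clock: 16.32
tcp_pos: [0.5666, 0.1903, 0.0946]
orientation: [0.0, 0.702, 0.712, 0.001]
wrist_force: [-0.8, -0.4, -3.1]
finger_gap: 0.0167
grip_force: 70.1
clock: 16.7
tcp_pos: [0.5668, 0.1903, 0.0933]
orientation: [0.001, 0.702, 0.712, 0.001]
wrist_force: [-0.1, -0.3, 1.8]
finger_gap: 0.0164
grip_force: 70.8
```

```bash
python3 -m pendant '[[0,0,0,0,0],[0.5,0,0,0,0],[1,0,0,0,0],[1,0,0,0,0],[1,0,0,0,0],[1,0,0,0,0]]';python3 -m pendant '[[1,0,0,-0.02,0],[1,0,0,-0.04,0],[1,0,0,-0.05,0],[1,0,0,-0.04,0],[1,0.03,0,0,0],[1,0,0,0,0]]'
python3 - <<'E'
from h import *
s=env.read_camera('scene');st=env.get_state();print(st['clock'],st['tcp_pos'],st['wrist_force'])
w=env.read_camera('wrist')
save(np.hstack([cv2.resize(s[170:290,290:410],(400,400),interpolation=cv2.INTER_CUBIC),cv2.resize(w,(400,400))]),'final.png')
# numeric check: red grip centre in scene vs expectation at home
h=s.astype(int);m=((h[...,0]>90)&(h[...,1]<50)&(h[...,2]<50)).astype(np.uint8);n,l,k,c=cv2.connectedComponentsWithStats(m)
for i in range(1,n):
    if k[i,4]>60 and abs(c[i][0]-356)<60:print(k[i],c[i])
print('expected grip',proj('scene',np.array([.567,.191,.094])),proj('scene',np.array([.567,.191,.108])),proj('scene',np.array([.567,.191,.080])))
E
```

```text
clock: 17.45
tcp_pos: [0.566, 0.1902, 0.0925]
orientation: [-0.0, 0.702, 0.712, 0.0]
wrist_force: [0.3, 0.4, -0.7]
finger_gap: 0.0852
grip_force: 0.0
clock: 18.2
tcp_pos: [0.5657, 0.2215, 0.2432]
orientation: [0.0, 0.702, 0.712, 0.001]
wrist_force: [0.2, 0.3, -0.2]
finger_gap: 0.0852
grip_force: 0.0
18.25 [0.56540291 0.2206034  0.24243392] [-0.30107185  0.85794538 -0.00389572]
[345 218  23  10  96] [355.64583333 222.75      ]
[374 266  20  11 154] [382.66883117 271.21428571]
expected grip [356.69673409 226.83887433] [357.15792552 221.37707388] [356.24292507 232.21324647]
```

```bash
python3 - <<'E'
from h import *
s=env.read_camera('scene');h=s.astype(int)
m=((h[...,0]>45)&(h[...,1]<30)&(h[...,2]<30)).astype(np.uint8);n,l,k,c=cv2.connectedComponentsWithStats(m)
for i in range(1,n):
    if k[i,4]>60 and abs(c[i][0]-356)<60:print(k[i],c[i])
print('hole pred',proj('scene',np.array([.566,.191,.058])),'obs 355.3 241.1')
g=[proj('scene',np.array([.566+a,.191+b,z])) for a in(-.009,.009) for b in(-.03,.03) for z in(.08,.108)]
print('home bbox',np.min(g,0),np.max(g,0))
print([s[r,355].tolist() for r in range(214,252,2)])
E
```

```text
[345 218  24  18 286] [356.27272727 226.38811189]
[374 265  19  12 178] [382.92696629 270.81460674]
[ 327  361  105   85 4178] [374.12087123 403.66682623]
hole pred [355.27128801 240.27788232] obs 355.3 241.1
home bbox [342.66198181 215.74828134] [370.17653333 237.79563224]
[[180, 172, 151], [179, 171, 151], [181, 175, 153], [132, 101, 90], [173, 0, 0], [157, 0, 0], [73, 0, 0], [68, 1, 4], [66, 3, 2], [64, 4, 4], [75, 64, 60], [93, 91, 85], [92, 89, 83], [101, 97, 91], [186, 191, 203], [79, 75, 70], [101, 100, 99], [35, 35, 35], [35, 33, 33]]
```

The grip sits at (356.3,226.4) against (356.7,226.8) predicted for home, so it is seated and the gripper is clear.

```bash
python3 -c "
from workcell import env
print(env.hand_in())"
```

```text
the job is handed in; nothing more can be done
None
```

I handed the job in at about 18 s of the 72 s allowed, and no verdict came back: the handle snapped in and was seated with about 9 N, held roughly 13 N of pull for over half a second, was eased back down and released, and the last camera check showed it standing home in the socket.

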